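# Load the indexing feeder and hold it at the third click

## Robot

A 6-joint arm with a two-finger parallel gripper is mounted at the origin on a cart in front of the work surface, level with it; the furniture and walls round the work are solid. World frame = base frame: x ahead of the robot, y to its left, z up, the work surface at z = 0. Lengths are in m, angles in rad, forces in N, time in s.
With the tool pointing down it reaches from about 0.325 to 0.925 m from the base axis. Payload 3.1 kg.
Tool frame: the origin (TCP) lies at the very end of the fingers, on their centre line; the grasp point (between the pads) lies 19 mm behind it; z points along the fingers, y is the line along which they close (so a half turn about z gives the same grasp; the last joint's range is limited). The gripper opens to 85 mm and grips with 20 to 120 N. Pads are 22 mm wide; open, the fingers measure 114 mm over their backs; the gripper's body (76 mm by 85 mm) begins 54 mm behind the grasp point. The pads swing forward as they close: fully open they stand 13 mm farther back than shut.
Start: joints at [-1.383, 0.217, 1.613, -0, 1.311, -0.112], TCP at [0.185, -0.597, 0.231] pointing down, gripper open.
Joint ranges: [-2.75, 2.75], [-0.78, 2.1], [0.31, 2.55], [-1.13, 4.27], [0.13, 2.63], [-2.58, 2.58]. Speed limits (rad/s): [2.79, 2.79, 3.14, 3.14, 3.14, 3.14].

## Interface

Orientations are given as a 3x3 rotation matrix whose columns are the frame's x, y, z axes.
In Python, from rig import bot gives the robot as it stands.
- The arm moves only by the shell command python3 -m pendant 'ROWS' [FORCE]. ROWS is JSON, one flat list of numbers, 7 for each row, row after row: the shift along the world's x, y, z as a fraction of full scale, then the turn, a rotation vector about the world's x, y, z as a fraction of full scale, then the closure, from -1 (fully open) to 1 (shut). In form: [dx, dy, dz, ax, ay, az, hand, dx, dy, dz, ax, ay, az, hand, ...]. A call has 1 to 12 rows; each row shifts and turns the commanded pose from where the row before left it; what a row does not reach is not made up. Full scale, the value 1, is 0.04 m for a shift and 180 degrees for a turn. A row lasts 1/10 s, in which the tool goes at most 50 mm and 8.59 degrees, less where a joint would pass 70% of its speed; a pose out of reach is approached as far as the arm can. A call with a number of a shift or a turn outside -1 to 1 is refused whole. A call with a gripper value outside its range is refused whole. The fingers move at their own pace and stop on an object; FORCE is the grip in N (left out, the last holds). Time passes only in rows, so rows that do not move let the fingers close. It gives the time, the measured TCP pose, the force, the opening and the grip force at its end, in the units of the state.
- bot.get_state(): the state, without advancing time (a new reading comes with each control period).
- bot.grab_frame(name): name is "side" or "top" or "wrist"; returns a dict with "color" (480x640x3 uint8, blue, green, red), "depth" (480x640 float32, m along the optical axis (not along the pixel's ray), 0 where there is no reading), "fx", "fy", "cx", "cy" (pixels), "R" (3x3) and "t" (3): a world point X has camera coordinates R X + t; the wrist camera has in their place "mount" (4x4, takes a point from camera to tool coordinates, whose origin is the TCP and whose axes are the flange's). Camera axes: x right, y down, z forward; pixel columns grow to the right and rows downward; lengths in m; the calibration is good to about 2 mm. A picture is of the moment at which its call begins: read the wrist's pose just before it.
- bot.hand_in(): hands the job in; it is judged then, once.
The state is a dict: "time": time; "q": joint angles; "qvel": joint speeds; "joint_torque": joint torques, N m; "ee_pos": TCP position; "eef_rot": TCP orientation; "force": force on the tool from outside, world axes, zero at the start; "moment": the same for the moment, N m; "opening": finger opening in m; "grasp_force": force on a finger pad.
Only numpy, scipy, OpenCV 4.12 (cv2) and the standard library are available. Lean on these libraries where they do the work, as an engineer would, in place of code of your own. Each camera call takes 0.05 s, during which the arm holds its last target. There are 200 camera calls.

## Task

Lift the red handle of the small steel tray to tip it, so that all three brown rubber feet slide into the carousel pocket in front of it, and lower the tray again. Then turn the red knob clockwise (seen from above) from its home position by three clicks, without going past the third stop, so that the loaded pocket comes round. Finish while still gripping the knob there; leave the box, the torch and the cork roll where they stand.

Things in the scene. Friction and masses are not known exactly. Their poses are not given: they have to be found in the camera images.
- feeder: The indexing feeder, fixed to the worktop: grey base plate 220 x 220 x 12 mm carrying a blue five-pocket carousel and a steel tipping tray. Origin on the worktop under the carousel's axis; z is up; the tray lies towards its +y. Its yaw differs from start to start. Carousel 260 mm across, rim 80 mm above the worktop, pocket walls 76 mm, pockets 72 degrees wide.
- carousel (a joint): Turn of the carousel and its knob in rad, growing clockwise seen from above; 0 is the home end stop, where it starts. Detents (clicks) every 24 degrees (0.419 rad), so the third stop is at 1.257; the knob turns on to 2.094. Up to about 0.2 N m resists, then the knob snaps into each stop. Upright marks on the outside of the rim, one per stop (red at home, the others white), pass a red pointer that stands on the feeder's -x side.
- index_knob: The red bar knob on the carousel's axis: the bar is 46 mm long (its own x), 16 mm wide (its own y) and 36 mm high, its top 148 mm above the worktop. It turns with the carousel; its x axis lies along the feeder's x at home. Origin on the axis, 94 mm above the worktop, 36 mm below the middle of the bar.
- knob_grip (a point): The middle of the knob's red bar, on the turning axis, 130 mm above the worktop.
- load_pocket (a point): A point on the floor of the pocket that faces the tray at the start, 82 mm from the carousel's axis, 30 mm above the worktop; it turns with the carousel.
- tip_tray (a joint): Tilt of the steel tray in rad: 0 level on its rest (start), at most 1.15. It falls back slowly under its own weight (tray 0.25 kg). The feet slide off between about 0.6 and 0.9, depending on friction.
- tray_hinge (a point): The middle of the tray's hinge line, at the tray's open lip over the pocket, 92 mm above the worktop and 112 mm from the carousel's axis towards the feeder's +y. The hinge line runs along the feeder's x; lifting the handle tilts the tray towards the carousel. The tray is 70 mm wide and 120 mm long from here, with sides 28 mm high.
- tray_handle (a point): Centre of the red round disc at the end of the tray's handle: 28 mm across, 14 mm thick along the feeder's x, so it is pinched along the feeder's x and can pivot between the fingers. It moves on an arc about the hinge line: at tilt 0 it is 154 mm from the hinge towards the feeder's +y and 12 mm above it.
- foot0_center (a point): brown rubber foot, an upright cylinder 30 mm across and 22 mm high, 40 g; this point is its centre. It starts on the tray
- foot1_center (a point): brown rubber foot, an upright cylinder 30 mm across and 22 mm high, 40 g; this point is its centre. It starts on the tray
- foot2_center (a point): brown rubber foot, an upright cylinder 30 mm across and 22 mm high, 40 g; this point is its centre. It starts on the tray
- washers: White and green cardboard box lying flat, 64 x 100 x 42 mm, a bystander; origin under its middle.
- torch: Yellow torch standing upright, 31 mm across, 92 mm high, a bystander; origin under its middle.
- cork: Roll of cork standing upright, 52 mm across, 74 mm high, a bystander; origin under its middle.
There are look-alikes about, which are no part of the job. What is shaped like the part that bears foot1_center but blue or white is not meant.

How it is judged:
On the way, in this order (a step that is already met when the one before it is completed fails the run):
1. the tray is tipped and all three feet lie in the pocket in front of it, with the carousel still at home (horizontal distance between each of foot0_center, foot1_center, foot2_center and load_pocket below 0.06 m and z of foot0_center in the frame of load_pocket between 0 and 0.045 m and z of foot1_center in the frame of load_pocket between 0 and 0.045 m and z of foot2_center in the frame of load_pocket between 0 and 0.045 m and value of joint carousel below 0.15 rad and value of joint tip_tray above 0.3 rad), for 0.1 s.
2. the tray is lowered again, the feet in the pocket, the carousel still at home (horizontal distance between each of foot0_center, foot1_center, foot2_center and load_pocket below 0.06 m and z of foot0_center in the frame of load_pocket between 0 and 0.045 m and z of foot1_center in the frame of load_pocket between 0 and 0.045 m and z of foot2_center in the frame of load_pocket between 0 and 0.045 m and value of joint carousel below 0.15 rad and value of joint tip_tray below 0.1 rad), for 0.1 s.
3. the knob is gripped and turned to the third stop, the feet riding in their pocket (horizontal distance between each of foot0_center, foot1_center, foot2_center and load_pocket below 0.06 m and z of foot0_center in the frame of load_pocket between 0 and 0.045 m and z of foot1_center in the frame of load_pocket between 0 and 0.045 m and z of foot2_center in the frame of load_pocket between 0 and 0.045 m and value of joint tip_tray below 0.1 rad and value of joint carousel between 1.17664 and 1.33664 rad and contact force between the fingers and index_knob above 2 N), for 0.2 s.
At the end, for the whole second after the job is handed in: The carousel rests at the third stop (1.257 rad, within 0.08), the fingers press on the knob with more than 2 N, all three feet lie in the pocket they were tipped into (within 60 mm of its middle, below its rim), and the tray is down (tilt under 0.1 rad) (all of step 3 and velocity of joint carousel between -0.1 and 0.1 rad/s); the arm keeps its last pose, push and grip.
It fails at once if the carousel is turned past the third stop (beyond 1.40 rad) (value of joint carousel above 1.4 rad).
It fails at once if the box, torch or cork roll is moved by more than 30 mm or knocked over (distance of any of washers, torch, cork from where it was at the start of the episode above 0.03 m or angle between any of washers, torch, cork's own z axis and vertical above 0.5 rad).
It also fails if it takes over 61 s, if anything falls off the work surface, if the arm or the gripper's body presses on something with over 40 N, if the wrist force passes 120 N, or if a joint passes its speed limit or range.

## Working session

There is one attempt and no reset: what is moved stays moved. The work goes in short steps, Python scripts to look and compute and a shell command to move; the robot and the scene stay as the last step left them, time stands still between calls to the robot, and variables do not carry over. Pictures are saved under pics/ and viewed, at most 10 in all, crops included, and the job is handed in when it is done.

```bash
ls; mkdir -p pics
python3 - <<'E'
from rig import bot
import cv2,pickle,numpy as np
s=bot.get_state();print(s)
d={}
for n in("top","side"):
    f=bot.grab_frame(n);d[n]=f;cv2.imwrite(f"pics/{n}0.png",f["color"]);print(n,f["fx"],f["cx"],f["cy"],f["R"],f["t"])
pickle.dump(d,open("f0.pkl","wb"))
E
```

```text
pics
{'time': 0.0, 'q': array([-1.38317687e+00,  2.17791713e-01,  1.61489492e+00,  6.82653897e-07,
        1.31128136e+00, -1.12205372e-01]), 'qvel': array([ 0.00127149, -0.0004649 ,  0.00018208,  0.00137187, -0.00197244,
       -0.0003883 ]), 'joint_torque': array([ 3.77982960e-04, -3.96845841e+01, -3.03851473e+01, -1.66881468e-04,
        9.63728526e-03,  5.14767642e-07]), 'ee_pos': array([ 0.18446479, -0.59632762,  0.22996544]), 'eef_rot': array([[ 9.55388351e-01,  2.95352168e-01, -4.42402126e-04],
       [ 2.95352379e-01, -9.55385538e-01,  2.33378017e-03],
       [ 2.66622440e-04, -2.36033091e-03, -9.99997179e-01]]), 'force': array([-0.70334724, -0.46175785, -0.20496209]), 'moment': array([ 0.01491481, -0.00348375,  0.01962513]), 'grasp_force': 0.0, 'opening': 0.08533490738392066}
top 472.5165964332922 319.5758613831828 240.48724583163414 [[-0.00483928 -0.99998533 -0.0024345 ]
 [-0.99479269  0.00506197 -0.10179332]
 [ 0.10180415  0.00192922 -0.99480259]] [-0.07786143  0.58089115  1.03763854]
side 546.6691713190859 313.81513860996034 238.43022851768373 [[-0.88288338 -0.4690766   0.02200178]
 [-0.32757025  0.58161926 -0.74459168]
 [ 0.33647388 -0.66459475 -0.66715752]] [0.45521467 0.29912707 0.88605164]
```

View pics/top0.png

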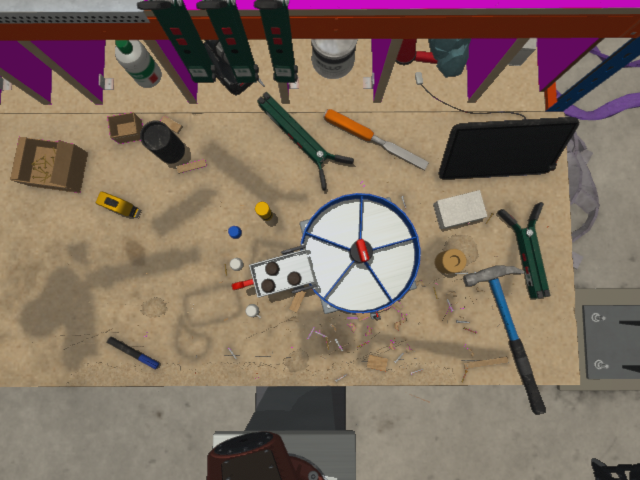

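View pics/side0.png

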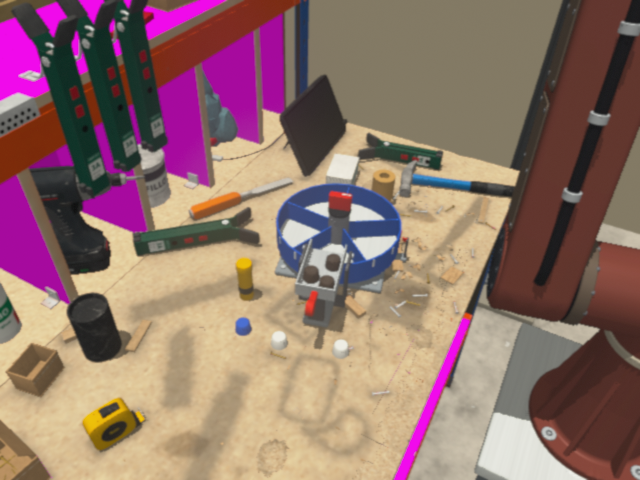

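The top view shows the knob at (361,248), the tray handle at (243,285) and the tray with three brown feet around (280,275). The torch is at (265,212) and the cork at (453,262). In the side view the handle is at (312,303) and the knob at (340,200).

```bash
cat > h.py <<'E'
import numpy as np,cv2
def ray(f,u,v):
    d=f["R"].T@np.array([(u-f["cx"])/f["fx"],(v-f["cy"])/f["fy"],1]);return -f["R"].T@f["t"],d
def onz(f,u,v,z):
    c,d=ray(f,u,v);return c+d*(z-c[2])/d[2]
def red(f):
    b,g,r=[f["color"][...,i].astype(int) for i in range(3)]
    return ((r>110)&(g<60)&(b<60)).astype(np.uint8)
def blobs(m,a=15):
    n,l,s,c=cv2.connectedComponentsWithStats(m)
    return [(s[i],c[i],l==i) for i in range(1,n) if s[i][4]>a]
E
python3 - <<'E'
from h import *
import pickle
d=pickle.load(open("f0.pkl","rb"))
for n in d:
    f=d[n]
    for s,c,m in blobs(red(f)):
        if s[1]<150: continue
        print(n,s,c.round(1),[onz(f,*c,z).round(4) for z in(.148,.104)], np.median(f["depth"][m]))
f=d["top"]
hsv=cv2.cvtColor(f["color"],cv2.COLOR_BGR2HSV)
m=cv2.inRange(hsv,(105,120,60),(125,255,255)); m[:, :295]=0;m[:,425:]=0;m[:185]=0;m[320:]=0
ys,xs=np.nonzero(m);h=cv2.convexHull(np.c_[xs,ys].astype(np.int32));e=cv2.fitEllipse(h);print(e,onz(f,*e[0],.08))
E
```

```text
top [357 239  12  22 121] [362.  248.3] [array([ 0.5522, -0.1659,  0.148 ]), array([ 0.556 , -0.1698,  0.104 ])] 0.94703716
top [232 280  21  10 121] [241.4 284.3] [array([0.4816, 0.0748, 0.148 ]), array([0.4821, 0.0822, 0.104 ])] 0.97439444
side [402 155   5   4  17] [404.2 156.2] [array([ 0.4869, -0.358 ,  0.148 ]), array([ 0.506 , -0.4242,  0.104 ])] 1.4128814
side [330 192  21  19 305] [339.4 201.5] [array([ 0.5397, -0.1446,  0.148 ]), array([ 0.5624, -0.1965,  0.104 ])] 1.0892102
side [199 236   8   4  26] [202.7 237.6] [array([0.7069, 0.0707, 0.148 ]), array([0.7408, 0.0332, 0.104 ])] 1.1648734
side [185 238   7   5  27] [188.1 239.9] [array([0.7258, 0.0883, 0.148 ]), array([0.7609, 0.052 , 0.104 ])] 1.1581843
side [307 292  10  24 111] [311.7 303.5] [array([0.4628, 0.1134, 0.148 ]), array([0.4803, 0.0788, 0.104 ])] 0.91395074
((359.8456726074219, 252.87142944335938), (119.01383972167969, 120.34639739990234), 135.8504180908203) [ 0.54819262 -0.16708957  0.08      ]
```

```bash
python3 -m pendant '[0.41,0.95,0.05,0,0,0.0272,-1,0.41,0.95,0.05,0,0,0.0272,-1,0.41,0.95,0,0,0,0.0272,-1,0.41,0.95,0,0,0,0.0272,-1,0.41,0.95,0,0,0,0.0272,-1,0.41,0.95,0,0,0,0.0272,-1,0.41,0.95,0,0,0,0.0272,-1,0.41,0.95,0,0,0,0.0272,-1,0.41,0.95,0,0,0,0.0272,-1,0.41,0.95,0,0,0,0.0272,-1,0.41,0.95,0,0,0,0.0272,-1,0.41,0.95,0,0,0,0.0272,-1]'; python3 -m pendant '[0.41,0.95,0,0,0,0.0272,-1,0.41,0.95,0,0,0,0.0272,-1,0.41,0.95,0,0,0,0.0272,-1,0.41,0.95,0,0,0,0.0272,-1,0.41,0.95,0,0,0,0.0272,-1,0.41,0.95,0,0,0,0.0272,-1,0,0,0,0,0,0,-1]'
python3 - <<'E'
from rig import bot
import cv2,pickle
s=bot.get_state();f=bot.grab_frame("wrist");g=bot.grab_frame("top")
cv2.imwrite("pics/w1.png",f["color"]);print(f["mount"],f["fx"],s["q"])
pickle.dump((s,f,g),open("f1.pkl","wb"))
E
```

```text
time: 1.3
ee_pos: [0.3814, -0.1394, 0.235]
eef_rot: [[0.24, 0.971, 0.0], [0.971, -0.24, 0.0], [0.0, -0.0, -1.0]]
force: [0.8, 0.2, -0.4]
opening: 0.0854
grasp_force: 0.0
time: 2.0
ee_pos: [0.4806, 0.0908, 0.235]
eef_rot: [[-0.27, 0.963, 0.0], [0.963, 0.27, 0.002], [0.002, 0.001, -1.0]]
force: [0.2, -1.1, -0.2]
opening: 0.0851
grasp_force: 0.0
[[-3.91841468e-04 -9.53821525e-01 -3.00373676e-01  7.67844568e-02]
 [ 9.99999912e-01 -3.29158246e-04 -2.59287747e-04 -4.80486931e-04]
 [ 1.48443762e-04 -3.00373751e-01  9.53821570e-01 -1.43103475e-01]
 [ 0.00000000e+00  0.00000000e+00  0.00000000e+00  1.00000000e+00]] 357.72402429363177 [ 0.04184717 -0.0819712   1.92270143  0.00199009  1.30071323 -0.23215585]
```

View pics/w1.png

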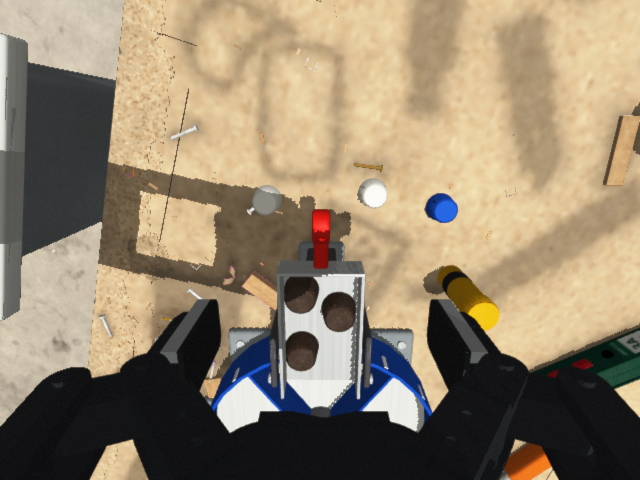

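The wrist view shows the tray square to the gripper. The red disc is at (321,222), the tray edges are vertical at columns 280 and 363, and the brown feet are on the tray.

```bash
cat >> h.py <<'E'
def wpts(s,f,m):
    v,u=np.nonzero(m&(f["depth"]>0));z=f["depth"][v,u]
    p=np.c_[(u-f["cx"])/f["fx"]*z,(v-f["cy"])/f["fy"]*z,z,np.ones(len(z))]@f["mount"].T
    return p[:,:3]@s["eef_rot"].T+s["ee_pos"]
E
python3 - <<'E'
from h import *
import pickle
s,f,g=pickle.load(open("f1.pkl","rb"))
m=red(f);
bl=[b for b in blobs(m,60) if abs(b[1][0]-321)<30]
for st,c,mm in bl:
    P=wpts(s,f,mm);ax=np.array([.55,-.167])
    d=np.array([-.266,.964]);x=np.array([.964,.266])
    q=P[:,:2]-ax
    print(st,c,P.mean(0)); 
    L=q@d;X=q@x
    for lo in np.arange(L.min(),L.max(),.006):
        k=(L>=lo)&(L<lo+.006)
        if k.sum()>3: print(lo.round(3),k.sum(),X[k].min().round(4),X[k].max().round(4),np.percentile(P[k,2],[10,50,90]).round(4))
E
```

```text
[312 209  18  33 481] [320.51767152 224.40540541] [0.47728338 0.09227064 0.11499128]
0.256 80 -0.0069 0.0047 [0.1152 0.1167 0.1176]
0.262 115 -0.0076 0.0054 [0.1171 0.1179 0.1189]
0.268 121 -0.0077 0.0054 [0.1146 0.1163 0.1175]
0.274 162 -0.0077 0.0054 [0.107  0.1117 0.1147]
[314 243  14  25 298] [320.51342282 255.27852349] [0.48447758 0.06620923 0.11036421]
0.232 85 -0.0064 0.0033 [0.1094 0.1104 0.1113]
0.238 86 -0.0064 0.0033 [0.1094 0.1103 0.1113]
0.244 89 -0.0063 0.0041 [0.1095 0.1104 0.1112]
0.25 37 -0.0055 0.0032 [0.1096 0.1105 0.1115]
```

```bash
python3 -m pendant '[-0.06,-0.04,-0.9,0,0,0,-1,0,0,-0.9,0,0,0,-1,0,0,-0.9,0,0,0,-1,0,0,-0.7,0,0,0,-1,0,0,-0.35,0,0,0,-1,0,0,0,0,0,0,1,0,0,0,0,0,0,1,0,0,0,0,0,0,1,0,0,0,0,0,0,1,0,0,0,0,0,0,1,0,0,0,0,0,0,1]' 40
```

```text
time: 3.2
ee_pos: [0.4798, 0.0856, 0.0869]
eef_rot: [[-0.264, 0.965, 0.006], [0.965, 0.264, 0.001], [-0.001, 0.006, -1.0]]
force: [4.1, 1.5, 1.8]
opening: 0.0133
grasp_force: 45.0
```

Run:
```python
import numpy as np
t=np.r_[np.linspace(0,.5,8),np.linspace(.5,1.0,13)[1:]];p=np.c_[np.cos(.078+t),np.sin(.078+t)]*.1545
for a,(l,z) in zip(t[1:],np.diff(p,axis=0)/.04): print(a.round(2),(-.266*l).round(3),(.964*l).round(3),z.round(3))
```

```text
0.07 0.008 -0.03 0.274
0.14 0.014 -0.049 0.271
0.21 0.019 -0.067 0.267
0.29 0.024 -0.086 0.261
0.36 0.029 -0.103 0.254
0.43 0.033 -0.121 0.246
0.5 0.038 -0.137 0.236
0.54 0.024 -0.087 0.133
0.58 0.026 -0.093 0.129
0.62 0.027 -0.098 0.125
0.67 0.028 -0.103 0.121
0.71 0.03 -0.107 0.116
0.75 0.031 -0.112 0.111
0.79 0.032 -0.116 0.106
0.83 0.033 -0.121 0.101
0.88 0.034 -0.125 0.096
0.92 0.035 -0.128 0.09
0.96 0.036 -0.132 0.085
1.0 0.037 -0.135 0.079
```

```bash
python3 -m pendant '[0.008,-0.03,0.274,0,0,0,1,0.014,-0.049,0.271,0,0,0,1,0.019,-0.067,0.267,0,0,0,1,0.024,-0.086,0.261,0,0,0,1,0.029,-0.103,0.254,0,0,0,1,0.033,-0.121,0.246,0,0,0,1,0.038,-0.137,0.236,0,0,0,1]' 40
python3 -m pendant '[0.024,-0.087,0.133,0,0,0,1,0.026,-0.093,0.129,0,0,0,1,0.027,-0.098,0.125,0,0,0,1,0.028,-0.103,0.121,0,0,0,1,0.03,-0.107,0.116,0,0,0,1,0.031,-0.112,0.111,0,0,0,1,0.032,-0.116,0.106,0,0,0,1,0.033,-0.121,0.101,0,0,0,1,0.034,-0.125,0.096,0,0,0,1,0.035,-0.128,0.09,0,0,0,1,0.036,-0.132,0.085,0,0,0,1,0.037,-0.135,0.079,0,0,0,1]' 40
python3 -m pendant '[0,0,0,0,0,0,1,0,0,0,0,0,0,1,0,0,0,0,0,0,1]'
python3 - <<'E'
from rig import bot
import cv2,numpy as np
f=bot.grab_frame("side");g=bot.grab_frame("top")
a=cv2.resize(f["color"][150:340,240:440],(400,380));b=cv2.resize(g["color"][180:330,220:430],(400,380))
cv2.imwrite("pics/t2.png",np.hstack([a,b]))
E
```

```text
time: 3.9
ee_pos: [0.4864, 0.0615, 0.1581]
eef_rot: [[-0.264, 0.965, 0.006], [0.965, 0.264, 0.001], [-0.001, 0.006, -1.0]]
force: [9.3, -0.7, -8.0]
opening: 0.0132
grasp_force: 42.9
time: 5.1
ee_pos: [0.5009, 0.0084, 0.2089]
eef_rot: [[-0.263, 0.965, 0.005], [0.965, 0.263, 0.003], [0.002, 0.006, -1.0]]
force: [10.2, 1.9, -6.9]
opening: 0.0131
grasp_force: 42.2
time: 5.4
ee_pos: [0.5009, 0.0081, 0.209]
eef_rot: [[-0.264, 0.965, 0.005], [0.965, 0.263, 0.002], [0.001, 0.006, -1.0]]
force: [8.9, 1.7, -6.0]
opening: 0.0134
grasp_force: 42.4
```

View pics/t2.png

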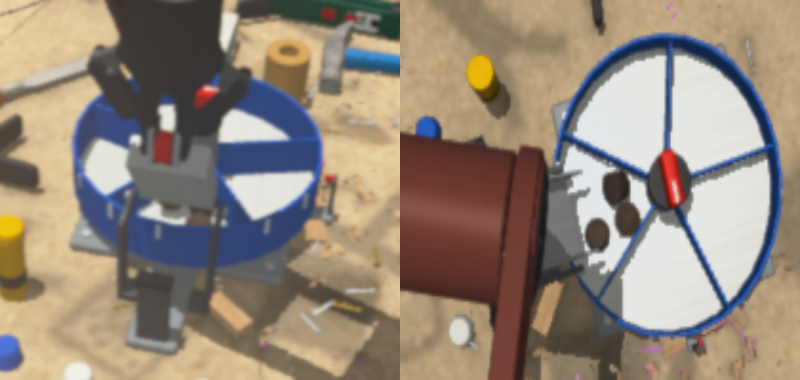

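All three brown feet lie in the pocket in front of the tray, at (616,188), (627,219) and (597,234) in the right crop. I'll check their distances, then lower the tray.

```bash
python3 - <<'E'
from h import *
from rig import bot
f=bot.grab_frame("top");ax=np.array([.55,-.167]);p=ax+.082*np.array([-.266,.964])
for u,v in[(616,188),(627,219),(597,234)]:
    X=onz(f,220+(u-400)*210/400,180+v*150/380,.05);print(X,np.linalg.norm(X[:2]-p))
E
python3 -m pendant '[-0.037,0.135,-0.079,0,0,0,1,-0.036,0.132,-0.085,0,0,0,1,-0.035,0.128,-0.09,0,0,0,1,-0.034,0.125,-0.096,0,0,0,1,-0.033,0.121,-0.101,0,0,0,1,-0.032,0.116,-0.106,0,0,0,1,-0.031,0.112,-0.111,0,0,0,1,-0.03,0.107,-0.116,0,0,0,1,-0.028,0.103,-0.121,0,0,0,1,-0.027,0.098,-0.125,0,0,0,1,-0.026,0.093,-0.129,0,0,0,1,-0.024,0.087,-0.133,0,0,0,1]'
python3 -m pendant '[-0.038,0.137,-0.236,0,0,0,1,-0.033,0.121,-0.246,0,0,0,1,-0.029,0.103,-0.254,0,0,0,1,-0.024,0.086,-0.261,0,0,0,1,-0.019,0.067,-0.267,0,0,0,1,-0.014,0.049,-0.271,0,0,0,1,-0.008,0.03,-0.26,0,0,0,1,0,0,0,0,0,0,1,0,0,0,0,0,0,1]'
```

```text
[ 0.54778637 -0.1111633   0.05      ] 0.03037861552102617
[ 0.52071241 -0.12366998  0.05      ] 0.036491895940519235
[ 0.50786466 -0.08890939  0.05      ] 0.020345878609424807
time: 6.75
ee_pos: [0.4861, 0.0625, 0.1592]
eef_rot: [[-0.264, 0.964, 0.005], [0.964, 0.264, 0.001], [-0.0, 0.006, -1.0]]
force: [3.5, 3.0, 3.6]
opening: 0.0134
grasp_force: 43.2
time: 7.65
ee_pos: [0.4795, 0.0867, 0.0882]
eef_rot: [[-0.264, 0.965, 0.004], [0.965, 0.264, 0.002], [0.001, 0.004, -1.0]]
force: [1.4, 3.9, 10.6]
opening: 0.0133
grasp_force: 44.3
```

```bash
python3 -m pendant '[0,0,0,0,0,0,-1,0,0,0,0,0,0,-1,0,0,0,0,0,0,-1,0,0,0,0,0,0,-1,0,0,0.5,0,0,0,-1,0,0,0.9,0,0,0,-1,0,0,0.9,0,0,0,-1,0,0,0.9,0,0,0,-1,0,0,0.9,0,0,0,-1]'
python3 -m pendant '[0.147,-0.53,0,0,0,0.0417,-1,0.147,-0.53,0,0,0,0.0417,-1,0.147,-0.53,0,0,0,0.0417,-1,0.147,-0.53,0,0,0,0.0417,-1,0.147,-0.53,0,0,0,0.0417,-1,0.147,-0.53,0,0,0,0.0417,-1,0.147,-0.53,0,0,0,0.0417,-1,0.147,-0.53,0,0,0,0.0417,-1,0.147,-0.53,0,0,0,0.0417,-1,0.147,-0.53,0,0,0,0.0417,-1,0.147,-0.53,0,0,0,0.0417,-1,0.147,-0.53,0,0,0,0.0417,-1]'
python3 -m pendant '[0,0,0,0,0,0,-1,0,0,0,0,0,0,-1]'
python3 - <<'E'
from rig import bot
from h import *
import pickle
s=bot.get_state();f=bot.grab_frame("wrist");g=bot.grab_frame("side")
pickle.dump((s,f,g),open("f3.pkl","wb"))
cv2.imwrite("pics/k3.png",np.hstack([cv2.resize(f["color"],(400,300)),cv2.resize(g["color"][150:340,240:440],(400,300))]))
print(s["q"])
for st,c,mm in blobs(red(f),60):
    P=wpts(s,f,mm);k=P[:,2]>.144
    if k.sum()<30: continue
    (cx,cy),wh,a=cv2.minAreaRect((P[k,:2]*1000).astype(np.float32));print(st,c,P[k].mean(0),cx,cy,wh,a,k.sum())
E
```

```text
time: 8.55
ee_pos: [0.4767, 0.0851, 0.2507]
eef_rot: [[-0.264, 0.965, -0.001], [0.965, 0.264, -0.0], [0.0, -0.001, -1.0]]
force: [0.1, -0.0, 0.4]
opening: 0.0853
grasp_force: 0.0
time: 9.75
ee_pos: [0.5475, -0.1699, 0.249]
eef_rot: [[-0.963, -0.27, -0.002], [-0.27, 0.963, 0.001], [0.001, 0.001, -1.0]]
force: [0.3, -0.0, 0.2]
opening: 0.0854
grasp_force: 0.0
time: 9.95
ee_pos: [0.5474, -0.1691, 0.2491]
eef_rot: [[-0.965, -0.262, -0.002], [-0.262, 0.965, 0.001], [0.001, 0.002, -1.0]]
force: [-0.2, -0.4, 0.8]
opening: 0.0856
grasp_force: 0.0
[-4.22318385e-01  9.36488604e-02  1.71928155e+00  5.24096819e-04
  1.33072611e+00 -2.25875564e+00]
[314 210  21  55 725] [324.56275862 245.03172414] [ 0.55436011 -0.16626282  0.14803542] 549.164306640625 -167.99993896484375 (41.03213119506836, 14.616302490234375) 14.732492446899414 722
```

View pics/k3.png

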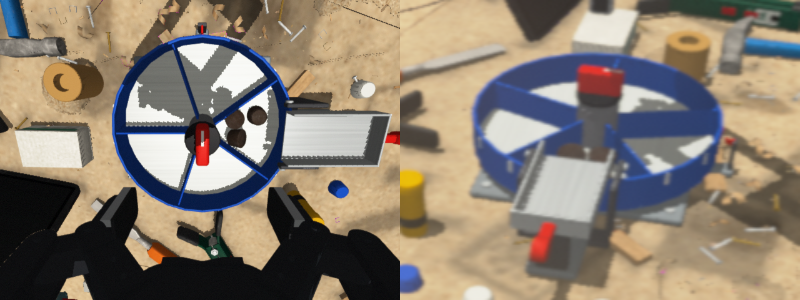

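The tray is down and empty, the feet are in the pocket near (245,125) of the left crop, and the knob at (202,143) is still at home.

```bash
python3 -m pendant '[0.075,0.04,-0.9,0,0,0,-1,0,0,-0.9,0,0,0,-1,0,0,-0.9,0,0,0,-1,0,0,-0.5,0,0,0,-1,0,0,-0.25,0,0,0,-1,0,0,0,0,0,0,1,0,0,0,0,0,0,1,0,0,0,0,0,0,1,0,0,0,0,0,0,1,0,0,0,0,0,0,1,0,0,0,0,0,0,1,0,0,0,0,0,0,1]' 50
```

```text
time: 11.25
ee_pos: [0.5518, -0.1677, 0.1133]
eef_rot: [[-0.964, -0.265, 0.002], [-0.265, 0.964, -0.0], [-0.002, -0.001, -1.0]]
force: [-1.1, 1.6, 6.0]
opening: 0.0154
grasp_force: 49.6
```

Gripped (15.4 mm opening). Next I turn about 60°, then the rest after a check.

```bash
python3 -m pendant '[0,0,0,0,0,-0.0278,1,0,0,0,0,0,-0.0278,1,0,0,0,0,0,-0.0278,1,0,0,0,0,0,-0.0278,1,0,0,0,0,0,-0.0278,1,0,0,0,0,0,-0.0278,1,0,0,0,0,0,-0.0278,1,0,0,0,0,0,-0.0278,1,0,0,0,0,0,-0.0278,1,0,0,0,0,0,-0.0278,1,0,0,0,0,0,-0.0278,1,0,0,0,0,0,-0.0278,1]'
python3 -m pendant '[0,0,0,0,0,-0.0167,1,0,0,0,0,0,-0.0167,1,0,0,0,0,0,-0.0167,1,0,0,0,0,0,-0.0167,1,0,0,0,0,0,0,1,0,0,0,0,0,0,1]'
python3 - <<'E'
from rig import bot
from h import *
s=bot.get_state();R=s["eef_rot"];print(np.degrees(np.arctan2(R[1,1],R[0,1])),s["moment"])
g=bot.grab_frame("side");h=bot.grab_frame("wrist")
cv2.imwrite("pics/k4.png",np.hstack([cv2.resize(h["color"],(400,300)),cv2.resize(g["color"][150:340,240:440],(400,300))]))
E
```

```text
time: 12.45
ee_pos: [0.5511, -0.1701, 0.1133]
eef_rot: [[-0.71, 0.705, 0.0], [0.705, 0.71, -0.005], [-0.004, -0.003, -1.0]]
force: [-2.9, -4.9, 5.2]
opening: 0.0156
grasp_force: 49.6
time: 13.05
ee_pos: [0.5507, -0.1704, 0.1133]
eef_rot: [[-0.55, 0.835, -0.001], [0.835, 0.55, -0.005], [-0.004, -0.003, -1.0]]
force: [-4.3, -5.9, 6.2]
opening: 0.0154
grasp_force: 49.7
33.337888722964834 [-0.79678052  0.63688922 -0.06020333]
```

View pics/k4.png

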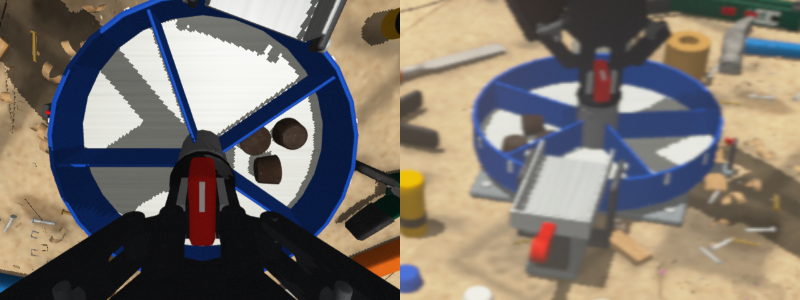

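The knob turned 72° with the tool. The spokes are horizontal in the wrist view at row 157, as they were before the turn, and the feet ride in their pocket at (255,137), (290,135) and (267,168). I'll check the numbers before handing in.

Run:
```python
from rig import bot
from h import *
import pickle
s3,f3,_=pickle.load(open("f3.pkl","rb"))
s=bot.get_state();f=bot.grab_frame("wrist")
p=np.array([.55,-.167])+.082*np.array([.835,.55])
for c in[(255,137),(290,135),(267,168)]:
    m=np.zeros((480,640),bool);u,v=int(c[0]*1.6),int(c[1]*1.6);m[v-4:v+5,u-4:u+5]=1
    X=np.median(wpts(s,f,m),0);print(X,np.linalg.norm(X[:2]-p))
for S,F in((s3,f3),(s,f)):
    hsv=cv2.cvtColor(F["color"],cv2.COLOR_BGR2HSV);m=cv2.inRange(hsv,(105,100,40),(125,255,255))>0
    P=wpts(S,F,m);P=P[(abs(P[:,2]-.076)<.006)];q=P[:,:2]-[.55,-.167];r=np.hypot(*q.T);k=(r>.045)&(r<.115)
    a=np.degrees(np.angle(np.mean(np.exp(5j*np.arctan2(q[k,1],q[k,0])))))/5;print(k.sum(),a,np.degrees(np.arctan2(S["eef_rot"][1,1],S["eef_rot"][0,1]))%72)
```

```text
[ 0.57950837 -0.12499906  0.05240947] 0.039084685184874575
[ 0.60594797 -0.1054383   0.05247259] 0.020683053818633904
[ 0.60612513 -0.14264551  0.05689284] 0.02414066856543212
1526 -2.698068824946083 33.21287197302327
3965 -2.1541893212721894 33.33948738411841
```

```bash
python3 -c "
from rig import bot
print(bot.hand_in())"
```

```text
the job is handed in; nothing more can be done
None
```

The job is handed in: all three feet were tipped into the pocket, the tray is back down, and the knob is turned 72° to the third stop and still gripped at about 50 N; no verdict came back.

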